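# Push the tin plaque out over the bench edge

## Robot

A 7-joint arm with a two-finger parallel gripper is mounted at the origin on the work surface. World frame = base frame: x ahead of the robot, y to its left, z up, the work surface at z = 0. Lengths are in m, angles in rad, forces in N, time in s.
With the tool pointing down it reaches from about 0.4 to 0.875 m from the base axis. Payload 19.3 kg.
Tool frame: the origin (TCP) lies at the very end of the fingers, on their centre line; the grasp point (between the pads) lies 19 mm behind it; z points along the fingers, y is the direction in which the jaws open and shut (so a half turn about z gives the same grasp; the last joint's range is limited). The gripper opens to 85 mm and grips with 20 to 120 N. Pads are 22 mm wide; open, the fingers measure 114 mm over their backs; the gripper's body (76 mm by 85 mm) begins 54 mm behind the grasp point. The pads swing forward as they close: fully open they stand 13 mm farther back than shut.
Start: joints at [-1.311, 0.521, -0.036, 1.599, 0.021, 1.021, -0.113], TCP at [0.202, 0.591, 0.231] pointing down, gripper open.
Joint ranges: [-2.91, 2.91], [-0.3, 2.13], [-1.5, 1.42], [0.17, 2.43], [-1.26, 4.41], [0.16, 1.93], [-2.52, 2.52]. Speed limits (rad/s): [1.89, 1.89, 2.39, 2.39, 3.01, 3.01, 3.01].

## Interface

Orientations are given as [roll, pitch, yaw] about the fixed x, y, z axes, in that order (R = Rz(yaw) Ry(pitch) Rx(roll)).
In Python, from workcell import bot, grab_frame, calibration, workorder gives the robot as it stands.
- The arm moves only by the tool move_arm, never from a script. Its arguments are lists of equal length, an entry for each row: "jaw": the closure in counts, from 0 (fully open) to 255 (shut); "dp": the shift along the tool's x, y, z in units of 800 mm (1.0 is 800 mm), a list of three; "rotation": the turn, a rotation vector about the tool's x, y, z in units of pi rad (1.0 is pi rad), a list of three. In form: {"jaw": [jaw, ...], "dp": [[dx, dy, dz], ...], "rotation": [[rx, ry, rz], ...]}. A call has 1 to 10 rows; each row shifts and turns the commanded pose from where the row before left it, along the tool's axes as they then stand; what a row does not reach is not made up. A row lasts 1/8 s, in which the tool goes at most 62.5 mm and 10.7 degrees, less where a joint would pass 70% of its speed; a pose out of reach is approached as far as the arm can. A call with a number of a shift or a turn outside -1 to 1 is refused whole. A call with a gripper value outside its range is refused whole. The fingers move at their own pace and stop on an object; "squeeze" is the grip in N (left out, the last holds). Time passes only in rows, so rows that do not move let the fingers close. It gives the time, the measured TCP pose, the force and the opening at its end, in the units of the state.
- bot.observe(): the state, without advancing time (a new reading comes with each control period).
- grab_frame(name): name is "scene" or "top" or "wrist"; returns the picture (420x560x3 uint8, blue, green, red); there is no depth.
- calibration(name): a dict with "camera_matrix" (3x3 intrinsics, pixels), "T" (4x4, takes a point from camera to world coordinates). Camera axes: x right, y down, z forward; pixel columns grow to the right and rows downward; lengths in m; the calibration is good to about 2 mm. The wrist camera is an equidistant fisheye: a pixel r from the principal point sees the ray r / f radians off the axis. A picture is of the moment at which its call begins: read the wrist's pose just before it. calibration takes no time and is no camera call; for the wrist camera it gives the pose at the moment of the call.
- workorder.job_done(): hands the job in, once; it reports no verdict.
The state is a dict: "clock": time; "qpos": joint angles; "qd": joint speeds; "joint_efforts": joint torques, N m; "position": TCP position; "tool_rot": TCP orientation; "force": force on the tool from outside, world axes, zero at the start; "moment": the same for the moment, N m; "grip_width": finger opening in m.
Only numpy, scipy, OpenCV 4.12 (cv2) and the standard library are available. Lean on these libraries where they do the work, as an engineer would, in place of code of your own. Each camera call takes 0.05 s, during which the arm holds its last target. There are 200 camera calls.

## Task

Push the flat tin plaque along the little wooden display bench until it sticks out 30 mm, give or take about 7 mm, past the bench's long customer-side edge (the one away from the robot), square with that edge, so that a buyer can get fingers under it. Only push it: do not lift it or let it tip or fall, and leave the goat, the duck and the mask where they are. Finish clear of everything.

Things in the scene. Friction and masses are not known exactly. Their poses are not given: they have to be found in the camera images.
- bench: Low wooden display bench fixed to the steel cart top: a flat board 220 mm (its x) by 400 mm (its y) and 18 mm thick on two end legs; its flat top is 45 mm above the cart top. Origin: centre of its footprint, at cart-top height. Its x axis points away from the robot (turned up to 0.35 rad either way) to the customer-side long edge at x = +110 mm. It does not move.
- bench_edge (a point): Middle of the bench's customer-side long edge, at the top surface (bench frame 110, 0, 45 mm); axes as the bench's.
- plaque: Loose flat plaque, pressed tin over a board with an embossed sun (relief under 1 mm), 100 mm (its x) by 130 mm (its y), 8 mm thick, about 100 to 200 g, lying flat on the bench, turned up to 0.3 rad from square. Origin: centre of its underside. Its x axis points roughly to the customer-side edge. It slides with ordinary dry friction and stops when no longer pushed.
- plaque_front (a point): Middle of the plaque's leading (customer-side, 130 mm long) edge face, at half thickness; how far this point lies past the bench edge along the bench's x is the overhang.
- plaque_back (a point): Middle of the plaque's rear (robot-side, 130 mm long) edge face, at half thickness: the face to push on.
- goat: Loose polished black clay goat, 75 mm long (its x), 30 mm wide, 69 mm tall, standing on the bench near one end (either one). Origin: centre under its feet. Leave alone.
- duck: Loose blue clay duck whistle, 70 mm long (its x), 44 mm wide, 57 mm tall, standing on the bench near the other end. Origin: centre of its underside. Leave alone.
- mask: Loose painted clay jaguar mask, 90 mm across, 33 mm high, lying face up on the cart top beside the bench's right end (seen from the robot). Origin: centre of its underside. Leave alone.
Mind the look-alikes: they are no part of the job. What is meant by the plaque is not yellow, and is the larger of those in its own colour.

How it is judged:
By the outcome, as a careful person would: the job done as asked, in the order asked, and still so for the second after the job is handed in, with the robot touching nothing.
It also fails if it takes over 35 s, if anything falls off the work surface, if the arm or the gripper's body presses on something with over 40 N, if the wrist force passes 120 N, or if a joint passes its speed limit or range.

## Working session

There is one attempt and no reset: what is moved stays moved. The work goes in short steps, Python scripts to look and compute and a tool call to move; the robot and the scene stay as the last step left them, time stands still between calls to the robot, and variables do not carry over. Pictures are saved under pics/ and viewed, about 8 in all and at most 12, crops included, and the job is handed in when it is done.

Besides the shell and the picture viewer there is one more tool, called after "Emit:" by a JSON object that holds its "op" and its "data", one argument or row to a line. move_arm: Moves the arm, as the interface text tells. Shifts and turns lie within -1 to 1; 1 stands for 800 mm of shift or pi rad of turn. Its arguments: {"type":"object","properties":{"jaw":{"type":"array","items":{"type":"number"}},"dp":{"type":"array","items":{"type":"array","items":{"type":"number","minimum":-1,"maximum":1}}},"rotation":{"type":"array","items":{"type":"array","items":{"type":"number","minimum":-1,"maximum":1}}},"squeeze":{"type":"number"}},"required":["jaw","dp","rotation"]}

```bash
ls; mkdir -p pics
python3 - <<'E'
from workcell import bot, grab_frame, calibration
import cv2
print(bot.observe())
for n in("scene","top"):
    cv2.imwrite(f"pics/{n}1.png",grab_frame(n)); c=calibration(n); print(n,c["camera_matrix"],c["T"])
E
```

```text
pics
{'clock': 0.0, 'qpos': array([-1.31120215,  0.52201378, -0.03631435,  1.59997694,  0.02117318,
        1.02109684, -0.11280092]), 'qd': array([ 0.00124587,  0.00045139,  0.00017327, -0.00172024,  0.00163777,
        0.00017568, -0.00127087]), 'joint_efforts': array([ 1.04256262e-03, -9.27120423e+01,  1.98006749e+00, -3.69912958e+01,
        1.76714215e-02,  8.51503573e-03, -3.80683321e-05]), 'position': array([0.20233445, 0.59100059, 0.23073714]), 'tool_rot': array([-3.14048338e+00,  6.22704751e-05,  2.81176172e+00]), 'force': array([ 0.11326034, -0.05334985,  0.52048894]), 'moment': array([-0.02258606,  0.04200312,  0.00582231]), 'grip_width': 0.0853165416277164}
scene [[432.19444805   0.         279.20795928]
 [  0.         432.19444805 210.24919219]
 [  0.           0.           1.        ]] [[-0.57337535  0.57739094 -0.58125761  1.17735999]
 [ 0.81915187  0.41717174 -0.39364698  0.34497711]
 [ 0.01519605 -0.70184573 -0.71216687  0.74912568]
 [ 0.          0.          0.          1.        ]]
top [[478.24858564   0.         282.44826346]
 [  0.         478.24858564 211.81154862]
 [  0.           0.           1.        ]] [[ 0.01666762 -0.9844888   0.17465391  0.47527688]
 [-0.99945235 -0.02139881 -0.02524077 -0.01342781]
 [ 0.02858664 -0.17413755 -0.98430631  1.02785974]
 [ 0.          0.          0.          1.        ]]
```

View pics/top1.png

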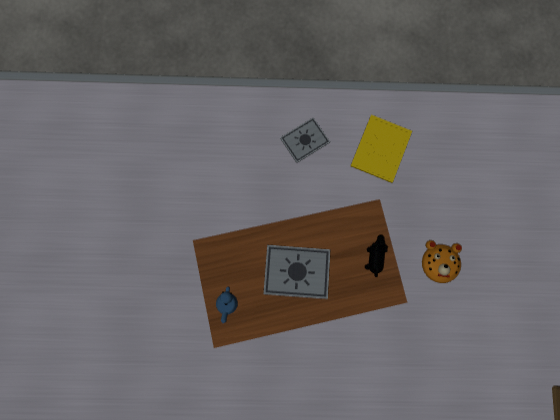

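View pics/scene1.png

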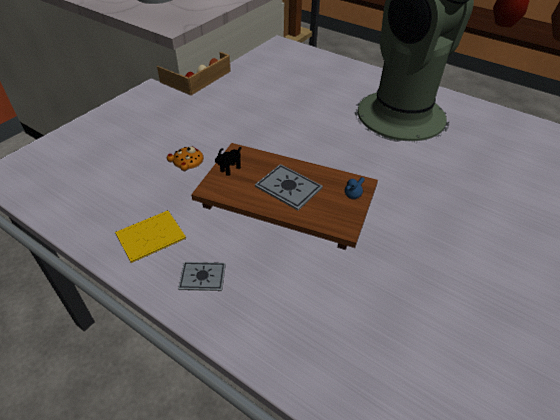

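The top view has three candidates: a grey plaque on the bench (297,272), a smaller grey one on the cart (305,140) and a yellow one (382,148). The one meant is the grey plaque on the bench, because it isn't yellow and is the larger of the two greys. The goat is at (377,257), the duck at (227,303) and the mask at (442,263). I'll confirm this in one enlarged crop.

Run:
```python
import cv2
i=cv2.imread("pics/top1.png")[190:355,185:415]
cv2.imwrite("pics/crop1.png",cv2.resize(i,None,fx=3.4,fy=3.4,interpolation=cv2.INTER_CUBIC))
```

```text
(no output)
```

View pics/crop1.png

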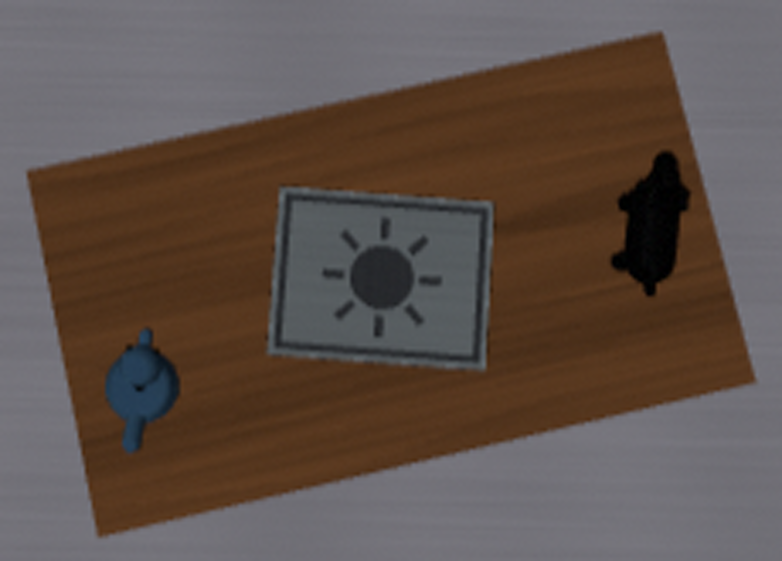

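The crop shows the grey plaque with its sun, its corners at about (280,187), (493,202), (486,370), (269,354). The bench corners are at (28,171), (662,32), (755,381), (99,537). I'll turn these into world positions and check them against the given sizes.

```bash
cat > h.py <<'E'
import numpy as np
from scipy.optimize import least_squares
from workcell import calibration
def world(px,z,n="top"):
    c=calibration(n);T=c["T"];px=np.atleast_2d(np.array(px,float))
    d=np.c_[px,np.ones(len(px))]@np.linalg.inv(c["camera_matrix"]).T@T[:3,:3].T
    o=T[:3,3];return (o+d*((z-o[2])/d[:,2])[:,None])[:,:2]
def uncrop(p,o,f): return (np.array(p,float)+.5)/f-.5+np.array(o)
def fit(P,lx,ly): # corners FL FR BR BL -> x,y,yaw, resid mm
    M=np.array([[1,1],[1,-1],[-1,-1],[-1,1]])*[lx/2,ly/2]
    R=lambda a:np.array([[np.cos(a),-np.sin(a)],[np.sin(a),np.cos(a)]])
    s=least_squares(lambda q:(M@R(q[2]).T+q[:2]-P).ravel(),[*P.mean(0),0])
    return s.x,np.round(s.fun*1000,1)
def rel(b,p):
    a=b[2];d=p[:2]-b[:2];return np.array([np.cos(a)*d[0]+np.sin(a)*d[1],-np.sin(a)*d[0]+np.cos(a)*d[1],p[2]-a])
E
python3 - <<'E'
from h import *
u=lambda p:uncrop(p,(185,190),3.4)
B=world(u([(28,171),(662,32),(755,381),(99,537)]),.045)
P=world(u([(280,187),(493,202),(486,370),(269,354)]),.053)
for X in(B,P):print(np.linalg.norm(X-np.roll(X,-1,0),axis=1).round(4))
b,r=fit(B,.22,.4);p,r2=fit(P,.1,.13);print(b,r,p,r2,"rel",rel(b,p))
print("duck,goat in bench",[rel(b,np.r_[world(u([q]),.06)[0],0]) for q in((140,385),(655,225),(130,450),(650,295))])
E
```

```text
[0.3986 0.2184 0.3992 0.2194]
[0.1286 0.0998 0.1287 0.0991]
[ 0.52787581 -0.07501547  0.24028247] [ 0.2  0.9  0.9 -0.4 -0.7 -0.7 -0.3  0.2] [ 0.52646396 -0.07007763 -0.04934681] [ 0.2  0.4  0.3 -1.   0.1 -0.3 -0.6  1. ] rel [-1.96197692e-04  5.13196837e-03 -2.89629277e-01]
duck,goat in bench [array([-0.02996717,  0.15764701, -0.24028247]), array([-0.00606745, -0.16093834, -0.24028247]), array([-0.06490814,  0.17073383, -0.24028247]), array([-0.04560229, -0.147403  , -0.24028247])]
```

Both rectangles fit their known sizes to within 1 mm. The plaque centre is at bench (0, +5) mm, turned -0.29 rad relative to the bench. Plan: keep the fingers open with the jaw axis along the plaque's rear face, push in an arc that squares it up (both fingers in contact), and stop at 30 mm. First I'll move over behind it.

Emit:
{"op": "move_arm", "data": {
  "jaw": [0, 0, 0, 0, 0, 0, 0, 0],
  "dp": [
    [-0.048, -0.035, 0],
    [-0.048, -0.035, 0],
    [-0.048, -0.035, 0],
    [-0.048, -0.035, 0],
    [-0.048, -0.035, 0],
    [-0.048, -0.035, 0],
    [-0.048, -0.035, 0],
    [-0.048, -0.035, 0]
  ],
  "rotation": [
    [0, 0, 0],
    [0, 0, 0],
    [0, 0, 0],
    [0, 0, 0],
    [0, 0, 0],
    [0, 0, 0],
    [0, 0, 0],
    [0, 0, 0]
  ]
}}

```text
clock: 1.1
position: [0.4211, 0.2785, 0.2312]
tool_rot: [-3.141, -0.0, 2.812]
force: [0.2, 1.4, 0.2]
grip_width: 0.0855
```

Emit:
{"op": "move_arm", "data": {
  "jaw": [0, 0, 0, 0, 0, 0, 0, 0, 0, 0],
  "dp": [
    [-0.025, -0.057, 0],
    [-0.025, -0.057, 0],
    [-0.025, -0.057, 0],
    [-0.025, -0.057, 0],
    [-0.025, -0.057, 0],
    [-0.025, -0.057, 0],
    [-0.025, -0.057, 0],
    [0, 0, 0],
    [0, 0, 0],
    [0, 0, 0]
  ],
  "rotation": [
    [0, 0, 0],
    [0, 0, 0],
    [0, 0, 0],
    [0, 0, 0],
    [0, 0, 0],
    [0, 0, 0],
    [0, 0, 0],
    [0, 0, -0.045],
    [0, 0, -0.045],
    [0, 0, 0]
  ]
}}

```text
clock: 2.35
position: [0.4494, -0.0676, 0.2312]
tool_rot: [3.142, -0.0, 3.093]
force: [-0.2, 0.2, 0.1]
grip_width: 0.0855
```

Emit:
{"op": "move_arm", "data": {
  "jaw": [0, 0, 0, 0, 0, 0],
  "dp": [
    [0, 0, 0.05],
    [0, 0, 0.05],
    [0, 0, 0.05],
    [0, 0, 0.05],
    [0, 0, 0.014],
    [0, 0, 0]
  ],
  "rotation": [
    [0, 0, 0],
    [0, 0, 0],
    [0, 0, 0],
    [0, 0, 0],
    [0, 0, 0],
    [0, 0, 0]
  ]
}}

```text
clock: 3.1
position: [0.4495, -0.0675, 0.0603]
tool_rot: [-3.141, -0.001, 3.093]
force: [0.0, -0.3, 0.4]
grip_width: 0.0855
```

Run:
```python
from workcell import grab_frame
import cv2
i=grab_frame("scene")[120:260,180:400]
cv2.imwrite("pics/s2.png",cv2.resize(i,None,fx=3.6,fy=3.6,interpolation=cv2.INTER_CUBIC))
```

```text
(no output)
```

View pics/s2.png

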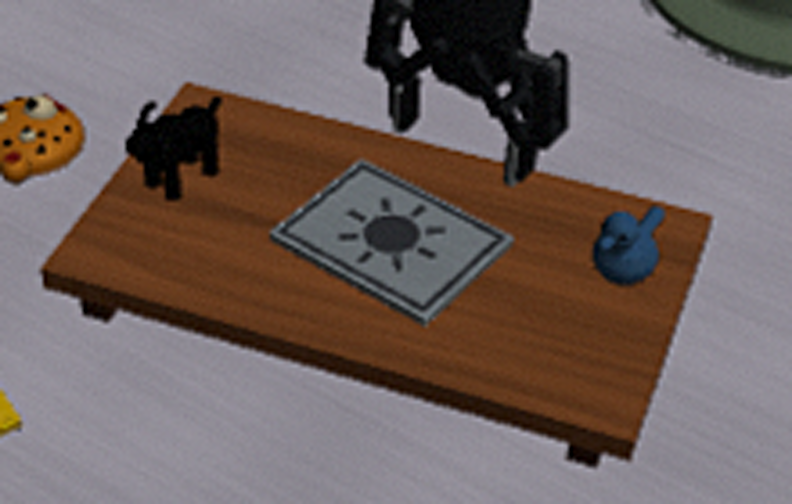

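The picture shows both open finger tips, at crop (402,130) and (515,183), well above the bench behind the plaque. I'll estimate the tip height by projection before going lower.

Run:
```python
from h import *
c=calibration("scene");Ti=np.linalg.inv(c["T"])
for s in(1,-1):
  for z in(.06,.073):
    P=Ti@np.array([.46,-.0675+s*.047,z,1]);q=c["camera_matrix"]@P[:3];q=q[:2]/q[2]
    print(s,z,((q-[180,120]+.5)*3.6).round())
```

```text
1 0.06 [509. 204.]
1 0.073 [511. 189.]
-1 0.06 [394. 152.]
-1 0.073 [394. 137.]
```

Emit:
{"op": "move_arm", "data": {
  "jaw": [0, 0, 0],
  "dp": [
    [0, 0, 0.01],
    [0, 0, 0.004],
    [0, 0, 0]
  ],
  "rotation": [
    [0, 0, 0],
    [0, 0, 0],
    [0, 0, 0]
  ]
}}

```text
clock: 3.52
position: [0.4496, -0.0675, 0.049]
tool_rot: [3.142, 0.0, 3.094]
force: [-0.4, 0.4, 0.1]
grip_width: 0.0855
```

The tips match TCP + 13 mm, so when open they sit that far back. I'll lower until the tips are about 3 mm above the bench, watching the force.

Emit:
{"op": "move_arm", "data": {
  "jaw": [0, 0, 0],
  "dp": [
    [0, 0, 0.007],
    [0, 0, 0.004],
    [0, 0, 0]
  ],
  "rotation": [
    [0, 0, 0],
    [0, 0, 0],
    [0, 0, 0]
  ]
}}

```text
clock: 3.9
position: [0.4494, -0.0675, 0.0398]
tool_rot: [-3.142, -0.001, 3.094]
force: [0.8, 0.4, -0.4]
grip_width: 0.0854
```

Emit:
{"op": "move_arm", "data": {
  "jaw": [0, 0, 0],
  "dp": [
    [0, 0, 0.0025],
    [0, 0, 0.0025],
    [0, 0, 0]
  ],
  "rotation": [
    [0, 0, 0],
    [0, 0, 0],
    [0, 0, 0]
  ]
}}

```text
clock: 4.28
position: [0.4495, -0.0675, 0.036]
tool_rot: [-3.142, -0.0, 3.094]
force: [0.0, -0.0, -0.0]
grip_width: 0.0854
```

Emit:
{"op": "move_arm", "data": {
  "jaw": [0, 0, 0, 0, 0],
  "dp": [
    [0, 0, 0.001],
    [-0.008, 0, 0],
    [-0.008, 0, 0],
    [-0.008, 0, 0],
    [0, 0, 0]
  ],
  "rotation": [
    [0, 0, 0],
    [0, 0, 0],
    [0, 0, 0],
    [0, 0, 0],
    [0, 0, 0]
  ]
}}

```text
clock: 4.9
position: [0.4693, -0.0683, 0.0353]
tool_rot: [-3.142, 0.0, 3.095]
force: [-0.2, -0.3, -0.9]
grip_width: 0.0852
```

Run:
```python
from workcell import grab_frame,bot
import cv2
print(bot.observe()["force"])
i=grab_frame("top")[190:355,185:415]
cv2.imwrite("pics/t3.png",cv2.resize(i,None,fx=3.4,fy=3.4,interpolation=cv2.INTER_CUBIC))
```

```text
[-0.20509168 -0.28975008 -0.93743533]
```

View pics/t3.png

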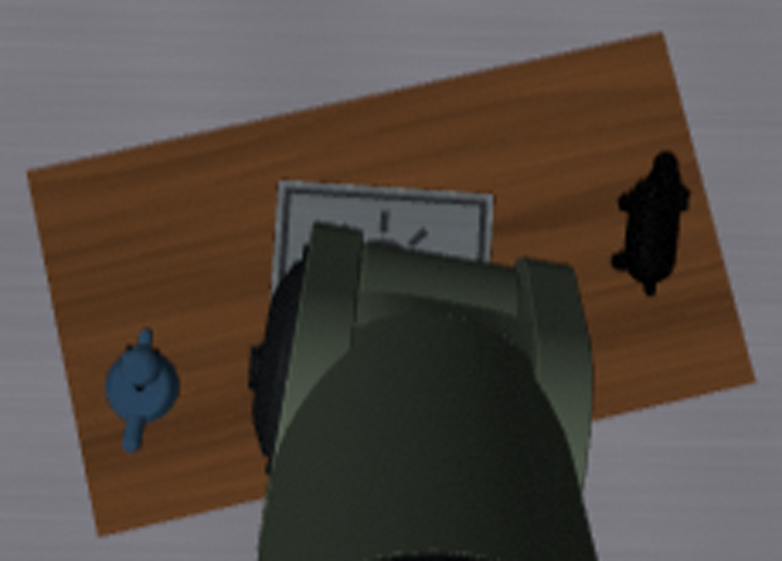

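The front corners are now at crop (280,181) and (493,195), about 4 mm further on. The contact is as expected and the push face is 11 mm ahead of the TCP. Next comes the squaring arc.

Emit:
{"op": "move_arm", "data": {
  "jaw": [0, 0, 0, 0, 0],
  "dp": [
    [-0.009, 0, 0],
    [-0.009, 0, 0],
    [-0.009, 0, 0],
    [-0.009, 0, 0],
    [-0.009, 0, 0]
  ],
  "rotation": [
    [0, 0, -0.0093],
    [0, 0, -0.0093],
    [0, 0, -0.0093],
    [0, 0, -0.0093],
    [0, 0, -0.0093]
  ]
}}

```text
clock: 5.58
position: [0.5052, -0.068, 0.0353]
tool_rot: [-3.142, -0.0, -3.041]
force: [-1.2, -0.6, 0.1]
grip_width: 0.0852
```

Emit:
{"op": "move_arm", "data": {
  "jaw": [0, 0, 0, 0, 0, 0],
  "dp": [
    [-0.009, 0, 0],
    [-0.009, 0, 0],
    [-0.009, 0, 0],
    [-0.009, 0, 0],
    [-0.009, 0, 0],
    [0, 0, 0]
  ],
  "rotation": [
    [0, 0, -0.0093],
    [0, 0, -0.0093],
    [0, 0, -0.0093],
    [0, 0, -0.0093],
    [0, 0, -0.0093],
    [0, 0, 0]
  ]
}}

```text
clock: 6.32
position: [0.5408, -0.0621, 0.0353]
tool_rot: [3.142, 0.001, -2.896]
force: [-0.5, 0.9, 0.5]
grip_width: 0.0855
```

Run:
```python
from workcell import grab_frame,bot
import cv2
i=grab_frame("top")[170:335,185:415]
cv2.imwrite("pics/t4.png",cv2.resize(i,None,fx=3.4,fy=3.4,interpolation=cv2.INTER_CUBIC))
from h import *
b=np.array([ 0.52787581,-0.07501547,0.24028247]);s=bot.observe();p=s["position"];print(p,s["tool_rot"][2],rel(b,np.r_[p[:2],s["tool_rot"][2]+np.pi]))
```

```text
[ 0.54041298 -0.06220022  0.0352435 ] -2.896477409466582 [0.01522673 0.00946352 0.00483277]
```

View pics/t4.png

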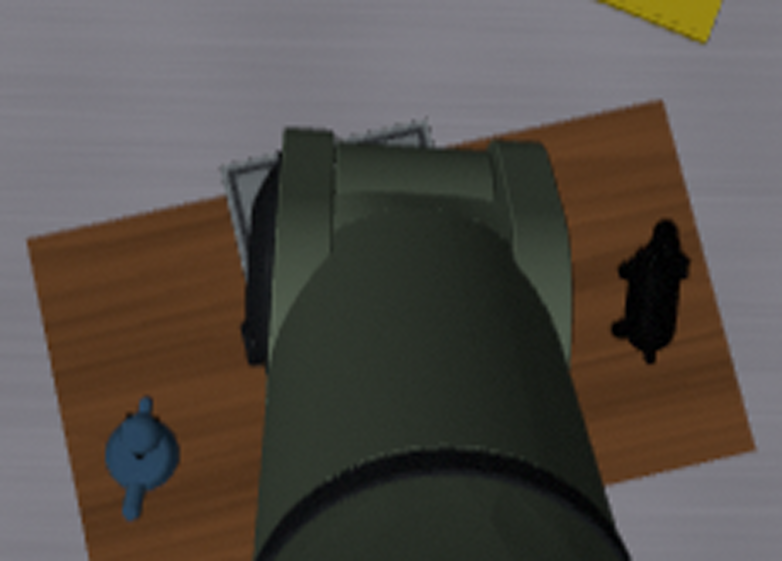

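The plaque now overhangs and looks parallel to the edge; its front corners are at crop (221,170) and (428,122). I'll check the numbers.

Run:
```python
from h import *
b=np.array([ 0.52787581,-0.07501547,0.24028247])
F=world(uncrop([(221,170),(428,122)],(185,170),3.4),.053)
print([rel(b,np.r_[f,0])[:2].round(4) for f in F],np.linalg.norm(F[0]-F[1]))
```

```text
[array([0.1243, 0.0765]), array([ 0.1259, -0.0531])] 0.12962835279231288
```

The overhang is 15–16 mm and the plaque is square to about 0.01 rad. I'll push about 14 mm more slowly, then back off and raise the arm.

Emit:
{"op": "move_arm", "data": {
  "jaw": [0, 0, 0, 0, 0, 0, 0],
  "dp": [
    [-0.0035, 0, 0],
    [-0.0035, 0, 0],
    [-0.0035, 0, 0],
    [-0.0035, 0, 0],
    [-0.002, 0, 0],
    [-0.002, 0, 0],
    [0, 0, 0]
  ],
  "rotation": [
    [0, 0, 0],
    [0, 0, 0],
    [0, 0, 0],
    [0, 0, 0],
    [0, 0, 0],
    [0, 0, 0],
    [0, 0, 0]
  ]
}}

```text
clock: 7.25
position: [0.5544, -0.0588, 0.0353]
tool_rot: [-3.142, 0.0, -2.896]
force: [0.6, 0.1, -0.5]
grip_width: 0.0852
```

Emit:
{"op": "move_arm", "data": {
  "jaw": [0, 0, 0, 0, 0, 0, 0, 0],
  "dp": [
    [0.01, 0, 0],
    [0.03, 0, 0],
    [0, 0, -0.04],
    [0, 0, -0.06],
    [0, 0, -0.06],
    [0, 0, -0.06],
    [0, 0, -0.02],
    [0, 0, 0]
  ],
  "rotation": [
    [0, 0, 0],
    [0, 0, 0],
    [0, 0, 0],
    [0, 0, 0],
    [0, 0, 0],
    [0, 0, 0],
    [0, 0, 0],
    [0, 0, 0]
  ]
}}

```text
clock: 8.25
position: [0.5231, -0.0667, 0.2278]
tool_rot: [-3.141, 0.001, -2.897]
force: [0.5, -0.2, 0.1]
grip_width: 0.0856
```

Emit:
{"op": "move_arm", "data": {
  "jaw": [0, 0, 0, 0, 0, 0, 0],
  "dp": [
    [0, 0.06, 0],
    [0, 0.06, 0],
    [0, 0.06, 0],
    [0, 0.06, 0],
    [0, 0.06, 0],
    [0, 0.06, 0],
    [0, 0, 0]
  ],
  "rotation": [
    [0, 0, 0],
    [0, 0, 0],
    [0, 0, 0],
    [0, 0, 0],
    [0, 0, 0],
    [0, 0, 0],
    [0, 0, 0]
  ]
}}

```text
clock: 9.12
position: [0.4514, 0.2157, 0.2255]
tool_rot: [3.141, -0.003, -2.891]
force: [-0.1, -0.8, -0.4]
grip_width: 0.0855
```

Run:
```python
from workcell import grab_frame
import cv2
i=grab_frame("top")[170:335,185:415]
cv2.imwrite("pics/t5.png",cv2.resize(i,None,fx=3.4,fy=3.4,interpolation=cv2.INTER_CUBIC))
```

```text
(no output)
```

View pics/t5.png

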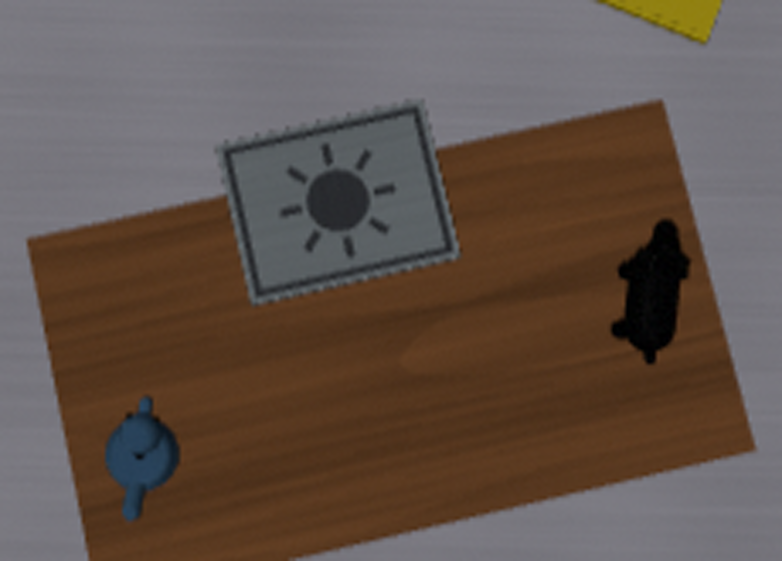

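The plaque sticks out squarely, with its corners at crop (216,147), (424,99), (459,257), (253,304). The duck and goat are where they were: their crop positions shifted only by the 68 px crop offset. Last numeric check:

Run:
```python
from h import *
b=np.array([ 0.52787581,-0.07501547,0.24028247])
P=world(uncrop([(216,147),(424,99),(459,257),(253,304)],(185,170),3.4),.053)
p,r=fit(P,.1,.13);q=rel(b,p);print(q,r,"overhang",q[0]+.05*np.cos(q[2])-.11)
```

```text
[0.09031565 0.01132838 0.00436717] [ 1.2  0.3  0.1  0.6 -0.2 -1.8 -1.1  0.9] overhang 0.030315176854958173
```

```bash
python3 -c "
from workcell import workorder
print(workorder.job_done())"
```

```text
the job is handed in; nothing more can be done
None
```

I pushed the larger grey plaque along the bench with both open fingers against its rear edge, in an arc that squared it up. I then backed off, raised the arm and handed the job in at about 9 s.

- **Overhang and squareness:** the last picture gives 30.3 mm past the customer-side edge, turned 0.004 rad from square. Its corners fit the plaque's known size to within 2 mm.
- **Arm and forces:** the arm finished at about 0.23 m height, clear of everything. Force readings at the end of each move stayed under 2 N.
- **Other objects:** the goat and duck had not moved in the last picture. The mask was outside that view, and the arm's path never went near it.
- **Disagreement:** midway, the picture and the arm's own position differed by about 1.5 mm (15 against 16.4 mm of overhang), well inside the tolerance.

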